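Seat a flow-cell cartridge against its hidden stop

ROBOT

A 6-joint arm with a two-finger parallel gripper is mounted at the origin on a cart in front of the work surface, level with it; the furniture and walls round the work are solid. World frame = base frame: x ahead of the robot, y to its left, z up, the work surface at z = 0. Lengths are in m, angles in rad, forces in N, time in s.
With the tool pointing down it reaches from about 0.375 to 0.9 m from the base axis. Payload 3.1 kg.
Tool frame: the origin (TCP) lies on the centre line of the jaws, within the pads' length; the fingertips stand robot.tip_reach ahead of it and the grasp point (between the pads) lies 8 mm behind it (robot.tip_reach is the distance from the TCP to the fingertips, in m); z points along the fingers, y is the line along which they close (so a half turn about z gives the same grasp; the last joint's range is limited). The gripper opens to 87 mm and grips with 3 to 60 N. Pads are 19 mm wide; open, the fingers measure 117 mm over their backs; the gripper's body (75 mm by 190 mm) begins 51 mm behind the grasp point.
Start: joints at [0.934, 0.527, 1.433, -0, 1.181, -0.178], TCP at [0.276, 0.561, 0.234] pointing down, gripper open.
Joint ranges: [-3.08, 3.08], [-0.75, 2.2], [0.22, 2.44], [-1.43, 4.57], [0, 2.65], [-2.85, 2.85]. Speed limits (rad/s): [2.79, 2.79, 3.14, 3.14, 3.14, 3.14].

INTERFACE

Orientations are given as a unit quaternion [x, y, z, w].
In Python, from rig import robot gives the robot as it stands.
- The arm moves only by the tool jog_arm, never from a script. Its argument "motion" is one flat list of numbers, 7 for each row, row after row: the shift along the tool's x, y, z scaled (see below), then the turn, a rotation vector about the tool's x, y, z scaled (see below), then the gripper's target within -1 to 1 (shut at 1, half-way at 0, fully open at -1). In form: [x, y, z, rx, ry, rz, hand, x, y, z, rx, ry, rz, hand, ...]. A call has 1 to 12 rows; each row shifts and turns the commanded pose from where the row before left it, along the tool's axes as they then stand; what a row does not reach is not made up. The controller multiplies each number of a shift by 4 cm and each number of a turn by 4 degrees. A row lasts 1/8 s, in which the tool goes at most 62.5 mm and 10.7 degrees, less where a joint would pass 70% of its speed; a pose out of reach is approached as far as the arm can. A call with a number of a shift or a turn outside -1 to 1 is refused whole. A call with a gripper value outside its range is refused whole. The fingers move at their own pace and stop on an object; "grip_force" is the grip in N (left out, the last holds). Time passes only in rows, so rows that do not move let the fingers close. It gives the time, the measured TCP pose, the force, the opening and the grip force at its end, in the units of the state.
- robot.get_obs(): the state, without advancing time (a new reading comes with each control period).
- robot.camera(name): name is "scene" or "side" or "wrist"; returns the picture (420x560x3 uint8, blue, green, red); there is no depth.
- robot.calibration(name): a dict with "fx", "fy", "cx", "cy" (pixels), "R" (3x3) and "t" (3): a world point X has camera coordinates R X + t; the wrist camera has in their place "T_tool_cam" (4x4, takes a point from camera to tool coordinates, whose origin is the TCP and whose axes are the flange's). Camera axes: x right, y down, z forward; pixel columns grow to the right and rows downward; lengths in m; the calibration is good to about 2 mm. The wrist camera is an equidistant fisheye: a pixel r from the principal point sees the ray r / f radians off the axis. A picture is of the moment at which its call begins: read the wrist's pose just before it. calibration takes no time and is no camera call.
- robot.hand_in(): hands the job in; it is judged then, once.
The state is a dict: "time": time; "q": joint angles; "joint_velocities": joint speeds; "joint_torque": joint torques, N m; "position": TCP position; "tool_rot": TCP orientation; "ft_force": force on the tool from outside, world axes, zero at the start; "moment": the same for the moment, N m; "grip_width": finger opening in m; "grip_force": force on a finger pad.
Only numpy, scipy, OpenCV 4.12 (cv2) and the standard library are available. Lean on these libraries where they do the work, as an engineer would, in place of code of your own. Each camera call takes 0.05 s, during which the arm holds its last target. There are 200 camera calls.

TASK

Seat the grey flow-cell cartridge in its holder: pick up the orange screwdriver that lies between the tray and the holder and, with the butt of its handle against the cartridge's near end, nudge it gently into the black hood, a little at a time, until it sits firmly up against the stop screw hidden inside. Then lay the screwdriver flat in the white tray. The cell is fragile, so do not strike or force it or touch it with the gripper, and leave the bottle, beaker and vials beside it where they stand.

Things in the scene. Friction and masses are not known exactly. Their poses are not given: they have to be found in the camera images.
- holder: Holder, fixed: aluminium plate 150 x 100 x 10 mm with two guide rails (tops 24 mm above the bench, 38 mm apart) and a black hood 90 mm wide, 62 mm high over the far half. Origin: on the bench under the plate's centre; +x is the way the cartridge slides in. Plate and rails begin at x = -75 mm, the hood at x = -2 mm. A sprung white shoe in one rail drags on the cartridge and keeps it in place.
- push_face (a point): Centre of the aluminium near end of the cartridge, the face to tap (36 mm wide, 32 high, centre 26 mm above the bench). Cartridge: grey block 100 x 36 x 28 mm, 0.25 kg, loose in the channel, its far end in the hood; two ports stand on top. Site axes: +x the way in, z up. It has 5 to 41 mm to go and drags with 2 to 5 N (up to 8 N to start it); friction then holds it where it stops, even pressed on the stop.
- stop_screw: Stop screw, fixed: brass head 21 mm wide, 11 long, outside the hood's far end; its 10 mm thick shank reaches into the hood along the channel, and the cartridge's nose must rest on the shank's flat end. Origin: near face of the head, on the axis, 24 mm above the bench; +x as the holder. How far in the shank reaches is unknown: feel for it. It is rigid; over 10 N on it breaks the cell.
- driver_grip (a point): Screwdriver, middle of its orange handle, on its axis (10 mm above the bench as it lies); the place to grip. Handle 22 mm thick and 84 mm long, whole tool 168 mm, 0.05 kg. The point's +y axis points along the tool from the blade to the butt of the handle, and lies level.
- driver_butt (a point): Rounded butt end of the screwdriver's handle, on its axis, 42 mm ahead (+y of the tool) of driver_grip: the end to tap with. Axes as driver_grip.
- tray: White plastic tray, fixed, 278 x 210 x 40 mm, outer size along its own x and y. Origin on the bench under its centre. Its flat floor, about 200 x 150 mm, is 6 mm above the bench.
- bottle: Clear 100 ml bottle with blue cap, 56 mm wide, 102 mm high, standing beside the holder; leave alone. Origin: centre of its underside.
- beaker: Small clear beaker, 41 mm wide, 50 mm high, standing beside the holder; leave alone. Origin: centre of its underside.
- vial_a: Amber vial with black cap, 12 mm wide, 33 mm high, standing beside the holder; leave alone. Origin: centre of its underside.
- vial_b: Clear vial with blue cap, 12 mm wide, 33 mm high, standing beside the holder; leave alone. Origin: centre of its underside.
Things that resemble listed ones, but are neither listed nor needed, are in the scene too. There is more than one size of the part that bears driver_grip; the job needs the largest.

How it is judged:
On the way:
1. the cartridge is pressed up against the stop screw with at least 1 N (contact force between cartridge and stop_screw above 1 N), for 0.2 s.
At the end, for the whole second after the job is handed in: The cartridge is at rest, its nose still bearing on the end of the stop screw (at least 0.3 N); the screwdriver lies flat (within 10 degrees) and still on the tray's floor, its handle's middle within 100 mm (tray x) and 75 mm (tray y) of the tray's centre and under 35 mm above the bench (contact force between cartridge and stop_screw above 0.3 N and x of driver_grip in the frame of tray between -0.1 and 0.1 m and y of driver_grip in the frame of tray between -0.075 and 0.075 m and height (world z) of driver_grip below 0.035 m and angle between driver_grip's own y axis and vertical between 1.4 and 1.74 rad and linear speed of driver below 0.02 m/s and linear speed of cartridge below 0.01 m/s); the robot touches nothing.
It fails at once if more than 10 N on the stop screw (contact force between cartridge and stop_screw above 10 N).
It fails at once if the cartridge is hit with more than 20 N (contact force between driver and cartridge above 20 N).
It fails at once if the cartridge is shot forward faster than 80 mm/s (linear speed of cartridge above 0.08 m/s).
It fails at once if the cartridge is touched by the gripper or arm, or pushed with any part of the screwdriver but the butt of its handle on the near end face (contact force between any of the fingers, the arm and cartridge above 1 N or (contact force between driver and cartridge above 1 N and distance between driver_butt and push_face above 0.03 m)).
It fails at once if the bottle, the beaker or a vial is moved more than 10 mm or tipped (distance of any of bottle, beaker, vial_a, vial_b from where it was at the start of the episode above 0.01 m or angle between any of bottle, beaker, vial_a, vial_b's own z axis and vertical above 0.4 rad).
It also fails if it takes over 64 s, if anything falls off the work surface, if the arm or the gripper's body presses on something with over 40 N, if the wrist force passes 120 N, or if a joint passes its speed limit or range.

## Working session

There is one attempt and no reset: what is moved stays moved. The work goes in short steps, Python scripts to look and compute and a tool call to move; the robot and the scene stay as the last step left them, time stands still between calls to the robot, and variables do not carry over. Pictures are saved under pics/ and viewed, at most 10 in all, crops included, and the job is handed in when it is done.

Besides the shell and the picture viewer there is one more tool, called after "Emit:" as name(argument=value, ...) on one line, values as JSON. jog_arm: Moves the arm, as the interface text tells. Shifts and turns lie within -1 to 1; 1 stands for 4 cm of shift or 4 degrees of turn. Its arguments: {"type":"object","properties":{"motion":{"type":"array","items":{"type":"number"}},"grip_force":{"type":"number"}},"required":["motion"]}

```bash
ls; mkdir -p pics
python3 - <<'E'
from rig import robot
import cv2
o=robot.get_obs();print(o);print(robot.tip_reach)
for n in["scene","side","wrist"]:
    im=robot.camera(n);cv2.imwrite(f"pics/{n}0.png",im)
    print(n,robot.calibration(n))
E
```

```text
pics
{'time': 0.0, 'q': array([ 9.34525373e-01,  5.28489975e-01,  1.43391213e+00,  1.21740078e-05,
        1.18139189e+00, -1.78490660e-01]), 'joint_velocities': array([ 2.72516620e-03, -7.55046625e-04, -4.40864047e-05,  1.43521061e-03,
       -6.96586344e-04, -1.03061498e-03]), 'joint_torque': array([ 1.13240232e-03, -4.40042388e+01, -1.76593745e+01,  6.33267383e-02,
        5.83575584e-02, -1.74207762e-04]), 'position': array([0.27575753, 0.56008026, 0.23255386]), 'tool_rot': array([ 2.26898876e-01,  9.73917701e-01, -1.00836347e-03, -4.41260243e-04]), 'ft_force': array([-0.68941715, -0.52586056,  0.06068499]), 'moment': array([-0.03570975,  0.0758941 ,  0.00420583]), 'grip_force': 0.0, 'grip_width': 0.08678378568235817}
0.011
scene {'fx': 533.1598729261523, 'fy': 533.1598729261523, 'cx': 279.3476207479849, 'cy': 215.94012321010166, 'R': array([[ 0.69778905, -0.71599534, -0.02100267],
       [-0.52810398, -0.49442353, -0.69039956],
       [ 0.48393866,  0.49284485, -0.72312332]]), 't': array([-0.30163512,  0.41722885,  1.43930171])}
side {'fx': 506.4352462309188, 'fy': 506.4352462309188, 'cx': 280.19332438667504, 'cy': 209.9467762236949, 'R': array([[-0.95244593, -0.30464756, -0.00605104],
       [-0.1545881 ,  0.50022461, -0.85198466],
       [ 0.26258193, -0.8105339 , -0.52353178]]), 't': array([0.58106108, 0.06109024, 1.40005627])}
wrist {'fx': 325.19226210127806, 'fy': 325.19226210127806, 'cx': 284.7337074343563, 'cy': 213.87117016176995, 'T_tool_cam': array([[ 5.08460245e-04, -9.58631731e-01, -2.84648810e-01,
         7.84165286e-02],
       [ 9.99999676e-01,  3.09761512e-04,  7.43066046e-04,
         1.51787169e-04],
       [-6.24153445e-04, -2.84649095e-01,  9.58631578e-01,
        -1.50440794e-01],
       [ 0.00000000e+00,  0.00000000e+00,  0.00000000e+00,
         1.00000000e+00]])}
```

View pics/scene0.png

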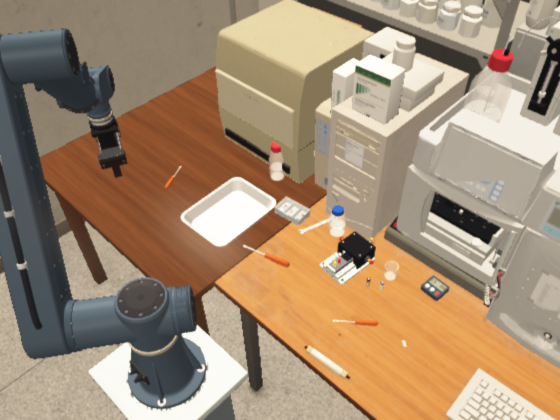

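View pics/side0.png

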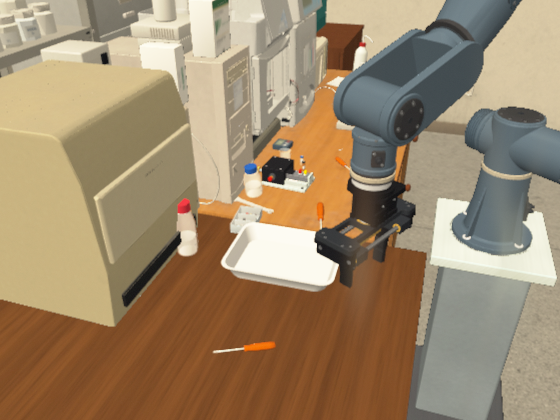

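The scene view shows three orange screwdrivers: A (173,178) left of the tray, B (268,256) between tray and holder, and C (360,323) beyond the holder. The holder and hood are near (350,255), the tray at (228,210). B fits the description, so I'll measure all three and check B in a close crop.

```bash
cat > h.py <<'E'
import numpy as np, cv2
from rig import robot
from scipy.spatial.transform import Rotation as Rn
def ray(name,uv,pose=None):
    c=robot.calibration(name);u,v=uv
    if name=="wrist":
        d=np.array([(u-c['cx'])/c['fx'],(v-c['cy'])/c['fy']]);r=np.hypot(*d)
        k=np.sin(r)/r if r>1e-9 else 1
        dc=np.array([d[0]*k,d[1]*k,np.cos(r)]);T=c['T_tool_cam'];p,q=pose;W=Rn.from_quat(q).as_matrix()
        return p+W@T[:3,3],W@T[:3,:3]@dc
    d=np.array([(u-c['cx'])/c['fx'],(v-c['cy'])/c['fy'],1]);R=np.array(c['R'])
    return -R.T@c['t'],R.T@d
def onz(name,uv,z,pose=None):
    o,d=ray(name,uv,pose);return o+d*(z-o[2])/d[2]
def proj(name,X):
    c=robot.calibration(name);p=c['R']@np.array(X)+c['t'];return np.array([c['fx']*p[0]/p[2]+c['cx'],c['fy']*p[1]/p[2]+c['cy']])
def tri(a,b):
    # two (o,d)
    A=np.zeros((3,3));B=np.zeros(3)
    for o,d in(a,b):
        d=d/np.linalg.norm(d);P=np.eye(3)-np.outer(d,d);A+=P;B+=P@o
    return np.linalg.solve(A,B)
def orange(im,amin=15):
    h=cv2.cvtColor(im,cv2.COLOR_BGR2HSV);m=cv2.inRange(h,(3,215,170),(13,255,255))
    n,l,s,c=cv2.connectedComponentsWithStats(m)
    out=[]
    for i in range(1,n):
        if s[i,4]>amin:
            p=np.argwhere(l==i)[:,::-1].astype(np.float32);out.append((s[i,4],cv2.minAreaRect(p)))
    return out
def ends(rect):
    b=cv2.boxPoints(rect)
    if np.linalg.norm(b[0]-b[1])<np.linalg.norm(b[1]-b[2]):return (b[0]+b[1])/2,(b[2]+b[3])/2
    return (b[1]+b[2])/2,(b[3]+b[0])/2
E
python3 - <<'E'
from h import *
for n in("scene","side"):
    im=cv2.imread(f"pics/{n}0.png")
    for a,r in orange(im):
        e=ends(r);P=[onz(n,x,.01) for x in e];print(n,a,np.round(r[0]),[np.round(x) for x in e],np.round(P,3).tolist(),round(np.linalg.norm(P[0]-P[1]),3))
im=cv2.imread("pics/scene0.png")[180:300,235:410]
cv2.imwrite("pics/c1.png",cv2.resize(im,None,fx=4.5,fy=4.5,interpolation=cv2.INTER_CUBIC))
E
```

```text
side 17 [340. 161.] [array([336., 157.], dtype=float32), array([344., 164.], dtype=float32)] [[0.506, -0.323, 0.01], [0.469, -0.272, 0.01]] 0.063
side 75 [320. 211.] [array([320., 203.], dtype=float32), array([320., 219.], dtype=float32)] [[0.484, 0.003, 0.01], [0.462, 0.089, 0.01]] 0.089
side 103 [259. 346.] [array([275., 344.], dtype=float32), array([244., 348.], dtype=float32)] [[0.436, 0.58, 0.01], [0.493, 0.609, 0.01]] 0.064
```

View pics/c1.png

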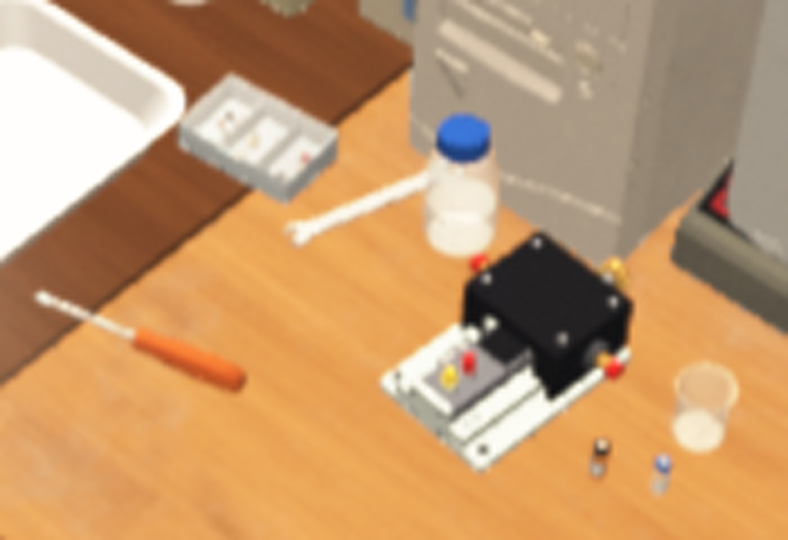

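The crop shows driver B: blade tip at (244,246), orange handle from (265,256) to the butt at (289,264). It is about 89 mm long against 63 mm for the others, so it's the largest. The holder's plate corners are near (320,264), (342,283) and (375,259). The cartridge enters up-right under the hood, with the brass screw behind at (372,240). The bottle is to the left, the beaker and vials to the right.

Run:
```python
from h import *
s=lambda x,y:(235+x/4.5,180+y/4.5)
for k,p,z in[("tip",(40,297),.01),("hb",(135,340),.01),("butt",(245,381),.01),("L",(383,380),.01),("B",(480,470),.01),("R",(632,358),.01),("bottle",(460,250),0),("beaker",(698,445),0),("va",(598,475),0),("vb",(660,490),0),("hoodTL",(466,290),.062),("hoodTtop",(540,233),.062),("hoodTR",(632,300),.062),("hoodTB",(553,355),.062),("brass",(615,270),.024),("face",(438,393),.026)]:
    print(k,np.round(onz("scene",s(*p),z),3))
im=cv2.imread("pics/scene0.png")
for n,p in [("trayL",(182,209)),("trayT",(240,180)),("trayR",(276,207)),("trayB",(219,243))]: print(n,np.round(onz("scene",p,.04),3))
```

```text
tip [0.438 0.165 0.01 ]
hb [0.457 0.087 0.01 ]
butt [0.483 0.005 0.01 ]
L [ 0.55  -0.064  0.01 ]
B [ 0.536 -0.162  0.01 ]
R [ 0.683 -0.177  0.01 ]
bottle [ 0.686 -0.02   0.   ]
beaker [ 0.66  -0.252  0.   ]
va [ 0.594 -0.218  0.   ]
vb [ 0.612 -0.256  0.   ]
hoodTL [ 0.616 -0.079  0.062]
hoodTtop [ 0.692 -0.083  0.062]
hoodTR [ 0.687 -0.168  0.062]
hoodTB [ 0.612 -0.159  0.062]
brass [ 0.73  -0.125  0.024]
face [ 0.557 -0.107  0.026]
trayL [0.39  0.419 0.04 ]
trayT [0.624 0.381 0.04 ]
trayR [0.615 0.192 0.04 ]
trayB [0.376 0.212 0.04 ]
```

Emit:
jog_arm(motion=[0, 0, 0, 0, 0, 0.96, -1, 0, 0, 0, 0, 0, 0.96, -1, 0, 0, 0, 0, 0, 0.96, -1, 0, 0, 0, 0, 0, 0.96, -1, 0, 0, 0, 0, 0, 0.96, -1, 0, 0, 0, 0, 0, 0.96, -1, 0, 0, 0, 0, 0, 0.96, -1, 0, 0, 0, 0, 0, 0.96, -1, 0, 0, 0, 0, 0, 0.96, -1, 0, 0, 0, 0, 0, 0.96, -1, 0, 0, 0, 0, 0, 0.96, -1, 0, 0, 0, 0, 0, 0.96, -1], grip_force=15)

```text
time: 1.65
position: [0.276, 0.5604, 0.2331]
tool_rot: [0.591, 0.807, -0.001, 0.0]
ft_force: [-0.9, -0.2, 1.5]
grip_width: 0.0871
grip_force: 0.0
```

Emit:
jog_arm(motion=[-0.95, 0.06, 0, 0, 0, 0, -1, -0.95, 0.06, 0, 0, 0, 0, -1, -0.95, 0.06, 0, 0, 0, 0, -1, -0.95, 0.06, 0, 0, 0, 0, -1, -0.95, 0.06, 0, 0, 0, 0, -1, -0.95, 0.06, 0, 0, 0, 0, -1, -0.95, 0.06, 0, 0, 0, 0, -1, -0.95, 0.06, 0, 0, 0, 0, -1, -0.95, 0.06, 0, 0, 0, 0, -1, -0.95, 0.06, 0, 0, 0, 0, -1, -0.95, 0.06, 0, 0, 0, 0, -1, -0.95, 0.06, 0, 0, 0, 0, -1])

```text
time: 3.15
position: [0.4424, 0.1338, 0.2335]
tool_rot: [0.59, 0.807, -0.0, -0.0]
ft_force: [1.1, 0.6, 0.4]
grip_width: 0.087
grip_force: 0.0
```

Emit:
jog_arm(motion=[-0.85, 0.03, 0.5, 0, 0, 0, -1, -0.85, 0.03, 0.5, 0, 0, 0, -1, 0, 0, 0.5, 0, 0, 0, -1, 0, 0, 0, 0, 0, 0, -1, 0, 0, 0, 0, 0, 0, -1])

```text
time: 3.78
position: [0.4653, 0.0711, 0.174]
tool_rot: [0.59, 0.808, 0.0, 0.0]
ft_force: [-0.9, -0.3, -0.1]
grip_width: 0.0872
grip_force: 0.0
```

Run:
```python
from h import *
o=robot.get_obs();im=robot.camera("wrist");cv2.imwrite("pics/w1.png",im)
p=(o['position'],o['tool_rot']);print(p,o['time'],Rn.from_quat(p[1]).as_matrix().round(3))
for a,r in orange(im,100):
    e=ends(r);P=[onz("wrist",x,.01,p) for x in e];print(a,r,[np.round(x) for x in e],np.round(P,4).tolist(),np.linalg.norm(P[0]-P[1]))
np.save("p1.npy",np.r_[p])if 0 else np.savez("p1",a=p[0],b=p[1])
```

```text
(array([0.46527874, 0.0711463 , 0.1739503 ]), array([5.89792305e-01, 8.07554950e-01, 1.17744518e-04, 1.63228326e-04])) 3.775 [[-0.304  0.953  0.   ]
 [ 0.953  0.304 -0.   ]
 [-0.     0.    -1.   ]]
1136 ((286.0, 220.5), (79.0, 16.0), 90.0) [array([286., 181.], dtype=float32), array([286., 260.], dtype=float32)] [[0.4609, 0.0896, 0.01], [0.4868, 0.009, 0.01]] 0.08468814495153176
```

View pics/w1.png

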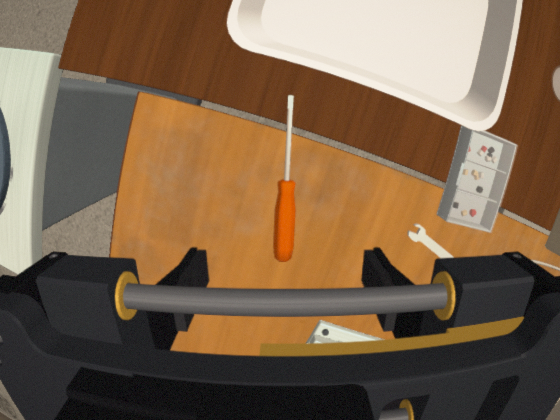

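The wrist view shows driver B lying straight in view: blade tip (291,97), handle from (286,181) to the butt at (286,260). It measures 84.7 mm, as it should. I'll get the exact axis and the offset before descending.

Run:
```python
from h import *
z=np.load("p1.npz");p=(z['a'],z['b'])
im=cv2.imread("pics/w1.png");h=cv2.cvtColor(im,cv2.COLOR_BGR2HSV);m=cv2.inRange(h,(3,215,120),(13,255,255))
n,l,s,c=cv2.connectedComponentsWithStats(m);i=1+np.argmax(s[1:,4])
pts=np.argwhere(l==i)[:,::-1];P=np.array([onz("wrist",x,.01,p)[:2] for x in pts])
vx,vy,x0,y0=cv2.fitLine(P.astype(np.float32),cv2.DIST_L2,0,.01,.01).ravel()
d=np.array([vx,vy]);d*=-np.sign(vy) if vy>0 else 1
t=(P-[x0,y0])@d;mid=np.array([x0,y0])+d*(t.min()+t.max())/2
print(s[i],"len",np.ptp(t),"dir",d,np.degrees(np.arctan2(d[1],d[0])),"mid",mid)
tip=onz("wrist",(291,97),.01,p)[:2];e=mid-tip;print("tip->mid",np.linalg.norm(e),np.degrees(np.arctan2(e[1],e[0])))
g=mid-.024*d;R=Rn.from_quat(p[1]).as_matrix()
print("grip",g,"tool shift",R.T@np.r_[g-p[0][:2],0.014-p[0][2]]/.04)
```

```text
[ 274  180   21   82 1412] len 0.08688106217721558 dir [ 0.26507714 -0.9642272 ] -74.628456 mid [0.47222021 0.04858669]
tip->mid 0.12464973394520173 -75.20496413222453
grip [0.46585836 0.07172815] tool shift [0.00994586 0.01669917 3.99876287]
```

Emit:
jog_arm(motion=[0.01, 0.02, 0.8, 0, 0, 0.62, -1, 0, 0, 0.8, 0, 0, 0, -1, 0, 0, 0.8, 0, 0, 0, -1, 0, 0, 0.8, 0, 0, 0, -1, 0, 0, 0.7, 0, 0, 0, -1, 0, 0, 0.1, 0, 0, 0, -1, 0, 0, 0, 0, 0, 0, -1, 0, 0, 0, 0, 0, 0, 1, 0, 0, 0, 0, 0, 0, 1, 0, 0, 0, 0, 0, 0, 1, 0, 0, 0, 0, 0, 0, 1, 0, 0, 0, 0, 0, 0, 1], grip_force=15)

```text
time: 5.32
position: [0.4658, 0.0715, 0.0136]
tool_rot: [0.607, 0.794, -0.0, 0.0]
ft_force: [0.6, 0.0, 0.6]
grip_width: 0.0451
grip_force: 0.0
```

Emit:
jog_arm(motion=[0, 0, 0, 0, 0, 0, 1, 0, 0, 0, 0, 0, 0, 1])

```text
time: 5.58
position: [0.4658, 0.0715, 0.0135]
tool_rot: [0.607, 0.794, -0.0, -0.0]
ft_force: [0.4, 0.2, -0.5]
grip_width: 0.0251
grip_force: 0.0
```

Emit:
jog_arm(motion=[0, 0, 0, 0, 0, 0, 1, 0, 0, 0, 0, 0, 0, 1, 0, 0, 0, 0, 0, 0, 1])

```text
time: 5.95
position: [0.4657, 0.0715, 0.0135]
tool_rot: [0.607, 0.794, -0.0, -0.0]
ft_force: [-0.0, 0.4, -0.4]
grip_width: 0.0208
grip_force: 15.0
```

Emit:
jog_arm(motion=[0, 0, -0.3, 0, 0, 0, 1, 0, 0, -0.8, 0, 0, 0, 1, 0, 0, -0.8, 0, 0, 0, 1, 0, 0, -0.6, 0, 0, -1, 1, 0, 0, 0, 0, 0, -1, 1, 0, 0, 0, 0, 0, -1, 1, 0, 0, 0, 0, 0, -1, 1, 0, 0, 0, 0, 0, -1, 1, 0, 0, 0, 0, 0, -1, 1, 0, 0, 0, 0, 0, -1, 1, 0, 0, 0, 0, 0, -1, 1, 0, 0, 0, 0, 0, -1, 1])

```text
time: 7.45
position: [0.4656, 0.0716, 0.1143]
tool_rot: [0.331, 0.944, 0.0, 0.0]
ft_force: [0.7, -0.5, -0.2]
grip_width: 0.0212
grip_force: 15.0
```

Emit:
jog_arm(motion=[0, 0, 0, 0, 0, -1, 1, 0, 0, 0, 0, 0, -1, 1, 0, 0, 0, 0, 0, -1, 1, 0, 0, 0, 0, 0, -1, 1, 0, 0, 0, 0, 0, -1, 1, 0, 0, 0, 0, 0, -1, 1, 0, 0, 0, 0, 0, -1, 1, 0, 0, 0, 0, 0, -1, 1, 0, 0, 0, 0, 0, 0, 1])

```text
time: 8.57
position: [0.4657, 0.0715, 0.1142]
tool_rot: [0.06, 0.998, 0.0, 0.0]
ft_force: [-0.0, -0.9, -0.2]
grip_width: 0.0212
grip_force: 15.0
```

Emit:
jog_arm(motion=[-0.9, -0.55, -0.43, 0, 0, 0, 1, -0.9, -0.55, -0.43, 0, 0, 0, 1, -0.9, -0.55, -0.43, 0, 0, 0, 1, -0.9, -0.55, -0.43, 0, 0, 0, 1, -0.9, -0.55, -0.43, 0, 0, 0, 1, 0, 0, 0, 0, 0, 0, 1, 0, 0, 0, 0, 0, 0, 1])

```text
time: 9.45
position: [0.6302, -0.0585, 0.1991]
tool_rot: [0.06, 0.998, 0.0, -0.001]
ft_force: [-0.5, -0.1, -1.1]
grip_width: 0.0205
grip_force: 15.0
```

Run:
```python
from h import *
o=robot.get_obs();im=robot.camera("wrist");cv2.imwrite("pics/w2.png",im)
np.savez("p2",a=o['position'],b=o['tool_rot']);print(o['position'],o['ft_force'])
```

```text
[ 0.63015884 -0.0585007   0.19907702] [-0.48452616 -0.11621072 -1.08832434]
```

View pics/w2.png

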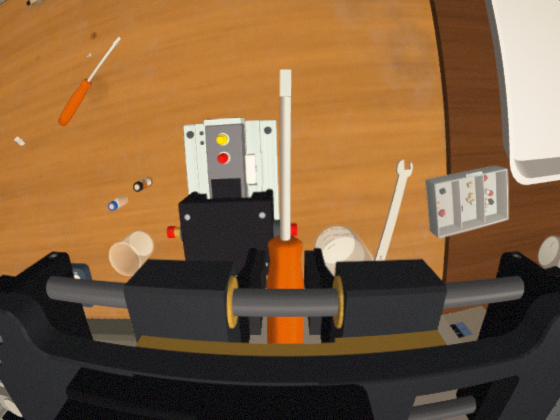

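The wrist view shows the holder. The plate's near corners are about (184,125) and (277,120), the cartridge's near end is at row 120 (columns 205–243), and the hood starts near row 195. The driver is held straight with its blade at column 286. I'll zoom in to get edges.

Run:
```python
import cv2
im=cv2.imread("pics/w2.png")[105:215,170:300]
cv2.imwrite("pics/c2.png",cv2.resize(im,None,fx=5,fy=5,interpolation=cv2.INTER_CUBIC))
```

```text
(no output)
```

View pics/c2.png

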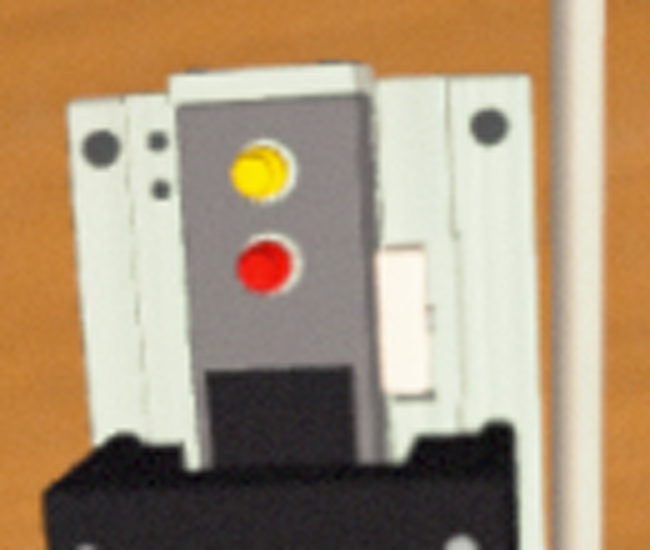

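The crop shows the aluminium end's top edge from (170,75) to (360,65), the plate corners at (68,102) and (530,75), and the white shoe at (402,320).

Run:
```python
from h import *
z=np.load("p2.npz");p=(z['a'],z['b']);s=lambda x,y:(170+x/5,105+y/5)
q={}
for k,c,h in[("fL",(170,77),.042),("fR",(360,66),.042),("cL",(190,350),.040),("cR",(378,350),.040),("plL",(68,102),.010),("plR",(530,75),.010),("plR2",(543,545),.010),("plL2",(92,440),.01),("tip",(575,-170),.2)]:
    q[k]=onz("wrist",s(*c),h,p);print(k,q[k].round(4))
a=lambda v:np.degrees(np.arctan2(v[1],v[0]))
print("face w",np.linalg.norm(q["fL"]-q["fR"]),"plate w",np.linalg.norm(q["plL"]-q["plR"]))
print("yaws",a(q["fL"]-q["fR"])+90-180*0,a(q["plL"]-q["plR"])+90,a(q["plR2"]-q["plR"]),a(q["plL2"]-q["plL"]))
f=(q["fL"]+q["fR"])/2;m=(q["plL"]+q["plR"])/2;print("face mid",f,"plate mid",m)
R=Rn.from_quat(p[1]).as_matrix();print("tool y yaw",a(R[:,1]))
# held driver: axis through blade and handle pixels
zax=p[0][2]-.004
for c in[(286.5,75),(285.5,235)]: print("driver axis",onz("wrist",c,zax,p), onz("wrist",c,zax,p)-p[0])
```

```text
fL [ 0.5415 -0.1248  0.042 ]
fR [ 0.5451 -0.0882  0.042 ]
cL [ 0.5949 -0.1296  0.04  ]
cR [ 0.5999 -0.0925  0.04  ]
plL [ 0.5418 -0.1558  0.01  ]
plR [ 0.5509 -0.0575  0.01  ]
plR2 [ 0.6515 -0.0672  0.01  ]
plL2 [ 0.6157 -0.1631  0.01  ]
tip [ 0.5299 -0.0461  0.2   ]
face w 0.036775480877383096 plate w 0.0986978855582264
yaws -5.618617623470129 -5.2958666020991245 -5.4979367227900084 -5.629132547170691
face mid [ 0.54332791 -0.10646213  0.042     ] plate mid [ 0.54637031 -0.10665814  0.01      ]
tool y yaw 83.15770926689699
driver axis [ 0.53112008 -0.04550662  0.19507702] [-0.09903876  0.01299408 -0.004     ]
driver axis [ 0.6090945  -0.05526069  0.19507702] [-0.02106434  0.00324001 -0.004     ]
```

Emit:
jog_arm(motion=[0, 0, 0, 0, 0, -0.4, 1, 0.84, -0.28, 0, 0, 0, 0, 1, 0.84, -0.28, 0, 0, 0, 0, 1, 0.84, -0.28, 0, 0, 0, 0, 1, 0.84, -0.28, 0, 0, 0, 0, 1, 0.84, -0.28, 0, 0, 0, 0, 1, 0, 0, 0.8, 0, 0, 0, 1, 0, 0, 0.8, 0, 0, 0, 1, 0, 0, 0.8, 0, 0, 0, 1, 0, 0, 0.8, 0, 0, 0, 1, 0, 0, 0.6, 0, 0, 0, 1, 0, 0, 0.4, 0, 0, 0, 1])

```text
time: 11.0
position: [0.4583, -0.0987, 0.0305]
tool_rot: [0.045, 0.999, 0.0, -0.001]
ft_force: [-0.7, -0.1, -0.3]
grip_width: 0.0207
grip_force: 15.0
```

Emit:
jog_arm(motion=[0, 0, 0, 0, 0, 0, 1, 0, 0, 0, 0, 0, 0, 1])

```text
time: 11.25
position: [0.4593, -0.0993, 0.0321]
tool_rot: [0.045, 0.999, -0.0, 0.0]
ft_force: [-0.0, -0.1, 0.2]
grip_width: 0.0211
grip_force: 15.0
```

Run:
```python
from h import *
o=robot.get_obs();R=Rn.from_quat(o['tool_rot']).as_matrix();p=o['position']
print(p,o['ft_force'],np.degrees(np.arctan2(R[1,1],R[0,1]))-90,R[:,2])
f=np.array([.5433,-.1065,.027]);d=-R[:,0];print("along/lat left to face from TCP",(f-p)@d,(f-p)@R[:,1])
ims=[]
for n in("scene","side"):
    im=robot.camera(n)
    u=proj(n,f).astype(int);print(n,u);c=im[u[1]-35:u[1]+35,u[0]-45:u[0]+45];ims.append(cv2.resize(c,None,fx=4.4,fy=4.4,interpolation=cv2.INTER_CUBIC))
cv2.imwrite("pics/c3.png",np.hstack(ims))
```

```text
[ 0.45925602 -0.09934922  0.03205121] [-0.00086902 -0.13731264  0.17892449] -5.1447864592047665 [ 4.36792477e-04 -2.31381151e-04 -9.99999878e-01]
along/lat left to face from TCP 0.0843443126877739 0.00041545634829553063
scene [329 269]
side [310 178]
```

View pics/c3.png

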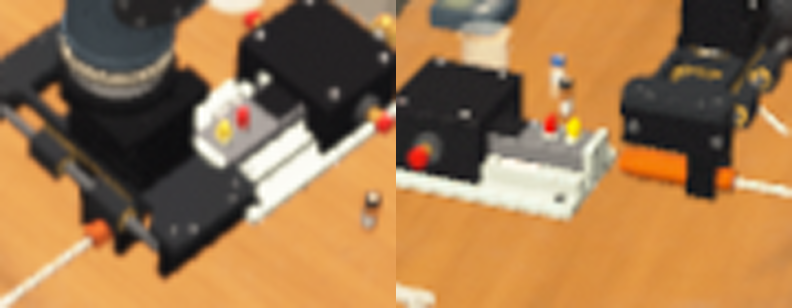

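The side half shows the handle level, with the butt at (622,162) a few pixels short of the cartridge's end face at (605,155). The scene half shows the gripper in line with the channel. I'll approach slowly.

Emit:
jog_arm(motion=[-0.025, 0, 0, 0, 0, 0, 1, -0.025, 0, 0, 0, 0, 0, 1, -0.025, 0, 0, 0, 0, 0, 1, -0.025, 0, 0, 0, 0, 0, 1, -0.025, 0, 0, 0, 0, 0, 1, -0.025, 0, 0, 0, 0, 0, 1, -0.025, 0, 0, 0, 0, 0, 1, -0.025, 0, 0, 0, 0, 0, 1])

```text
time: 12.35
position: [0.4672, -0.1003, 0.0315]
tool_rot: [0.045, 0.999, 0.0, -0.0]
ft_force: [-0.7, 0.3, -0.9]
grip_width: 0.021
grip_force: 15.0
```

Emit:
jog_arm(motion=[-0.025, 0, 0, 0, 0, 0, 1, -0.025, 0, 0, 0, 0, 0, 1, -0.025, 0, 0, 0, 0, 0, 1])

```text
time: 12.72
position: [0.4702, -0.1006, 0.0316]
tool_rot: [0.045, 0.999, -0.0, 0.0]
ft_force: [-0.2, -0.5, 0.0]
grip_width: 0.0208
grip_force: 15.0
```

Emit:
jog_arm(motion=[-0.025, 0, 0, 0, 0, 0, 1, -0.025, 0, 0, 0, 0, 0, 1])

```text
time: 12.98
position: [0.4722, -0.1007, 0.0316]
tool_rot: [0.045, 0.999, -0.0, 0.0]
ft_force: [0.6, 0.1, -0.6]
grip_width: 0.0209
grip_force: 15.0
```

Emit:
jog_arm(motion=[-0.025, 0, 0, 0, 0, 0, 1, -0.025, 0, 0, 0, 0, 0, 1])

```text
time: 13.22
position: [0.4741, -0.1009, 0.0315]
tool_rot: [0.045, 0.999, -0.0, -0.0]
ft_force: [-0.1, -0.6, -0.4]
grip_width: 0.0212
grip_force: 15.0
```

Emit:
jog_arm(motion=[-0.025, 0, 0, 0, 0, 0, 1, -0.025, 0, 0, 0, 0, 0, 1])

```text
time: 13.48
position: [0.4761, -0.1011, 0.0316]
tool_rot: [0.045, 0.999, 0.0, -0.0]
ft_force: [0.8, -0.7, -0.9]
grip_width: 0.0211
grip_force: 15.0
```

Emit:
jog_arm(motion=[-0.025, 0, 0, 0, 0, 0, 1, -0.025, 0, 0, 0, 0, 0, 1])

```text
time: 13.72
position: [0.4771, -0.1009, 0.0314]
tool_rot: [0.045, 0.999, 0.0, -0.001]
ft_force: [-3.1, -0.5, -0.3]
grip_width: 0.0206
grip_force: 15.0
```

Emit:
jog_arm(motion=[-0.025, 0, 0, 0, 0, 0, 1, -0.025, 0, 0, 0, 0, 0, 1])

```text
time: 13.98
position: [0.4795, -0.1012, 0.0315]
tool_rot: [0.045, 0.999, 0.0, -0.001]
ft_force: [-3.2, -0.4, -0.4]
grip_width: 0.021
grip_force: 15.0
```

Emit:
jog_arm(motion=[-0.025, 0, 0, 0, 0, 0, 1, -0.02, 0, 0, 0, 0, 0, 1], grip_force=6)

```text
time: 14.22
position: [0.4817, -0.1015, 0.0315]
tool_rot: [0.045, 0.999, 0.0, -0.0]
ft_force: [-1.9, -0.5, -1.1]
grip_width: 0.021
grip_force: 6.0
```

Emit:
jog_arm(motion=[-0.025, 0, 0, 0, 0, 0, 1, -0.025, 0, 0, 0, 0, 0, 1])

```text
time: 14.48
position: [0.4838, -0.1017, 0.0315]
tool_rot: [0.045, 0.999, 0.0, -0.0]
ft_force: [-2.0, 0.5, -1.1]
grip_width: 0.0213
grip_force: 6.0
```

Emit:
jog_arm(motion=[-0.025, 0, 0, 0, 0, 0, 1, -0.025, 0, 0, 0, 0, 0, 1])

```text
time: 14.72
position: [0.4859, -0.1019, 0.0315]
tool_rot: [0.045, 0.999, 0.0, -0.0]
ft_force: [-1.8, 0.0, 0.2]
grip_width: 0.0211
grip_force: 6.0
```

Run:
```python
from h import *
a=[]
for i in range(3):
    a.append(robot.get_obs()['ft_force']);
    im=robot.camera("side")
print(np.round(a,2).tolist(),robot.get_obs()['position'],robot.get_obs()['time'])
cv2.imwrite("pics/side1.png",im)
# driver width check: orange front piece + port position in the side view
h=cv2.cvtColor(im,cv2.COLOR_BGR2HSV)
for name,lo,hi in[("yellow",(22,180,150),(32,255,255)),("red",(0,200,120),(2,255,255)),("orange",(5,215,150),(14,255,255))]:
    for tag,I in(("old",cv2.imread("pics/side0.png")),("new",im)):
        m=cv2.inRange(cv2.cvtColor(I,cv2.COLOR_BGR2HSV),lo,hi)[150:215,255:345];p=np.argwhere(m)
        print(name,tag,len(p),p.mean(0)[::-1]+[255,150] if len(p) else None,p.min(0)[::-1]+[255,150],p.max(0)[::-1]+[255,150])
```

```text
[[-1.84, 0.05, 0.16], [-1.5, 0.46, -1.48], [-2.67, -0.8, -0.13]] [ 0.48602002 -0.10199988  0.0315627 ] 14.875
yellow old 11 [305.09090909 171.36363636] [304 170] [306 173]
yellow new 12 [302.08333333 170.91666667] [301 169] [303 173]
red old 17 [278.23529412 176.47058824] [268 170] [300 180]
red new 17 [274.17647059 177.29411765] [268 170] [297 180]
orange old 109 [325.74311927 192.32110092] [271 157] [344 214]
orange new 83 [321.30120482 177.71084337] [271 162] [344 184]
```

The yellow port moved 3 px (about 8 mm) in the side view, so the cartridge follows the butt without slipping. I'll continue.

Emit:
jog_arm(motion=[-0.025, 0, 0, 0, 0, 0, 1, -0.025, 0, 0, 0, 0, 0, 1])

```text
time: 15.12
position: [0.4878, -0.1021, 0.0315]
tool_rot: [0.045, 0.999, 0.0, -0.0]
ft_force: [-3.0, 0.1, -1.0]
grip_width: 0.0213
grip_force: 6.0
```

Emit:
jog_arm(motion=[-0.025, 0, 0, 0, 0, 0, 1, -0.025, 0, 0, 0, 0, 0, 1])

```text
time: 15.38
position: [0.4898, -0.1023, 0.0315]
tool_rot: [0.045, 0.999, 0.0, -0.0]
ft_force: [-2.7, 0.7, -0.1]
grip_width: 0.0213
grip_force: 6.0
```

Emit:
jog_arm(motion=[-0.025, 0, 0, 0, 0, 0, 1, -0.025, 0, 0, 0, 0, 0, 1])

```text
time: 15.62
position: [0.4918, -0.1025, 0.0315]
tool_rot: [0.045, 0.999, 0.0, -0.0]
ft_force: [-1.7, -0.1, -0.8]
grip_width: 0.021
grip_force: 6.0
```

Emit:
jog_arm(motion=[-0.025, 0, 0, 0, 0, 0, 1, -0.025, 0, 0, 0, 0, 0, 1])

```text
time: 15.88
position: [0.4939, -0.1027, 0.0316]
tool_rot: [0.045, 0.999, 0.0, -0.0]
ft_force: [-2.5, 0.4, -0.5]
grip_width: 0.0207
grip_force: 6.0
```

Emit:
jog_arm(motion=[-0.025, 0, 0, 0, 0, 0, 1, -0.025, 0, 0, 0, 0, 0, 1])

```text
time: 16.12
position: [0.4959, -0.1029, 0.0316]
tool_rot: [0.045, 0.999, -0.0, 0.0]
ft_force: [-2.1, 0.2, -0.8]
grip_width: 0.0213
grip_force: 6.0
```

Emit:
jog_arm(motion=[-0.025, 0, 0, 0, 0, 0, 1, -0.025, 0, 0, 0, 0, 0, 1])

```text
time: 16.38
position: [0.4979, -0.1031, 0.0316]
tool_rot: [0.045, 0.999, -0.0, 0.0]
ft_force: [-2.2, -0.2, -0.3]
grip_width: 0.0212
grip_force: 6.0
```

Emit:
jog_arm(motion=[-0.025, 0, 0, 0, 0, 0, 1, -0.025, 0, 0, 0, 0, 0, 1])

```text
time: 16.62
position: [0.4998, -0.1033, 0.0315]
tool_rot: [0.045, 0.999, -0.0, -0.0]
ft_force: [-2.7, 1.1, 0.2]
grip_width: 0.0212
grip_force: 6.0
```

Emit:
jog_arm(motion=[-0.025, 0, 0, 0, 0, 0, 1, -0.025, 0, 0, 0, 0, 0, 1])

```text
time: 16.88
position: [0.5006, -0.1031, 0.0314]
tool_rot: [0.045, 0.999, 0.0, -0.001]
ft_force: [-5.8, -0.8, 0.1]
grip_width: 0.0208
grip_force: 6.0
```

The force has jumped to 5.8 N and the tool lags by 1.2 mm, so this is the stop. I'll hold there.

Emit:
jog_arm(motion=[0, 0, 0, 0, 0, 0, 1, 0, 0, 0, 0, 0, 0, 1])

```text
time: 17.12
position: [0.5006, -0.1031, 0.0314]
tool_rot: [0.045, 0.999, 0.0, -0.001]
ft_force: [-5.0, -0.1, -0.5]
grip_width: 0.0209
grip_force: 6.0
```

Run:
```python
from h import *
a=[];y=[]
for i in range(4):
    a.append(robot.get_obs()['ft_force']);im=robot.camera("side")
    m=cv2.inRange(cv2.cvtColor(im,cv2.COLOR_BGR2HSV),(22,180,150),(32,255,255))[150:215,255:345];y.append((np.argwhere(m).mean(0)[::-1]+[255,150]).round(2).tolist())
print(np.round(a,2).tolist(),robot.get_obs()['position'],robot.get_obs()['time'],y)
```

```text
[[-5.05, -0.13, -0.5], [-4.89, -0.92, 0.31], [-3.97, -0.44, 0.0], [-4.81, -0.31, 0.62]] [ 0.50059659 -0.10311415  0.0313632 ] 17.325 [[298.08, 169.83], [298.08, 169.83], [298.08, 169.83], [298.08, 169.83]]
```

Emit:
jog_arm(motion=[-0.012, 0, 0, 0, 0, 0, 1, 0, 0, 0, 0, 0, 0, 1])

```text
time: 17.58
position: [0.5006, -0.103, 0.0313]
tool_rot: [0.045, 0.999, 0.0, -0.002]
ft_force: [-5.2, -1.1, -0.1]
grip_width: 0.0212
grip_force: 6.0
```

Run:
```python
from h import *
a=[]
for i in range(5):
    a.append(robot.get_obs()['ft_force'][0]);im=robot.camera("side")
print(np.round(a,2).tolist(),robot.get_obs()['position'])
```

```text
[-5.22, -5.38, -5.86, -5.59, -5.62] [ 0.50062786 -0.10305683  0.03132418]
```

The tool doesn't advance on the extra 0.5 mm and the force rises to about 5.6 N against a drag of about 2.3 N, so the cartridge is seated with about 3 N on the stop. I'll back off gently and measure the tray in the first picture.

Emit:
jog_arm(motion=[0.02, 0, 0, 0, 0, 0, 1, 0.05, 0, 0, 0, 0, 0, 1, 0.1, 0, 0, 0, 0, 0, 1, 0.3, 0, 0, 0, 0, 0, 1, 0.5, 0, 0, 0, 0, 0, 1, 0.5, 0, 0, 0, 0, 0, 1, 0, 0, -0.5, 0, 0, 0, 1, 0, 0, -0.8, 0, 0, 0, 1, 0, 0, -0.8, 0, 0, 0, 1, 0, 0, -0.8, 0, 0, 0, 1, 0, 0, 0, 0, 0, 0, 1], grip_force=12)

```text
time: 19.2
position: [0.4449, -0.0988, 0.1496]
tool_rot: [0.045, 0.999, -0.001, 0.003]
ft_force: [-0.4, -0.0, -0.4]
grip_width: 0.0211
grip_force: 12.0
```

Run:
```python
from h import *
im=cv2.imread("pics/scene0.png");h=cv2.cvtColor(im,cv2.COLOR_BGR2HSV)
m=cv2.inRange(h,(0,0,150),(180,60,255));m[:, :170]=0;m[:,285:]=0;m[:170]=0;m[250:]=0
n,l,s,c=cv2.connectedComponentsWithStats(m);i=1+np.argmax(s[1:,4]);print(s[i])
P=np.array([onz("scene",x,.04)[:2] for x in np.argwhere(l==i)[:,::-1]],np.float32)
r=cv2.minAreaRect(cv2.convexHull(P));print(r,cv2.boxPoints(r))
o=robot.get_obs();print(o['position'],o['tool_rot'],o['grip_width'],o['ft_force'])
p=(o['position'],o['tool_rot']);im=robot.camera("wrist");R=Rn.from_quat(p[1]).as_matrix()
zax=p[0][2]-.0035
h=cv2.cvtColor(im,cv2.COLOR_BGR2HSV);mo=cv2.inRange(h,(3,215,100),(13,255,255));q=np.argwhere(mo[150:300,250:320])
print("handle top row",q[:,0].min()+150); a=onz("wrist",(285,q[:,0].min()+150),zax,p);print("handle rear rel TCP",R.T@(a-p[0]))
cv2.imwrite("pics/w3.png",im)
```

```text
[ 181  177  104   70 3864]Traceback (most recent call last):
  File "<stdin>", line 5, in <module>
  File "h.py", line 14, in onz
    o,d=ray(name,uv,pose);return o+d*(z-o[2])/d[2]
        ~~~^^^^^^^^^^^^^^
  File "h.py", line 5, in ray
    c=robot.calibration(name);u,v=uv
ValueError: time passes only in moves, steps and waits
```

Run:
```python
from h import *
im=cv2.imread("pics/scene0.png");h=cv2.cvtColor(im,cv2.COLOR_BGR2HSV)
m=cv2.inRange(h,(0,0,150),(180,60,255));m[:, :170]=0;m[:,285:]=0;m[:170]=0;m[250:]=0
n,l,s,c=cv2.connectedComponentsWithStats(m);i=1+np.argmax(s[1:,4])
hu=cv2.convexHull(np.argwhere(l==i)[:,::-1].astype(np.int32))[:,0]
P=np.array([onz("scene",x,.04)[:2] for x in hu],np.float32)
r=cv2.minAreaRect(P);print(r)
o=robot.get_obs();print(o['position'],o['grip_width'],o['ft_force'])
p=(o['position'],o['tool_rot']);im=robot.camera("wrist");R=Rn.from_quat(p[1]).as_matrix();print(R.round(3))
h=cv2.cvtColor(im,cv2.COLOR_BGR2HSV);mo=cv2.inRange(h,(3,215,100),(13,255,255));q=np.argwhere(mo[150:300,250:320])
a=onz("wrist",(285,q[:,0].min()+150),p[0][2]-.0035,p);print("handle rear rel TCP",R.T@(a-p[0]))
cv2.imwrite("pics/w3.png",im)
sd=robot.camera("side");m=cv2.inRange(cv2.cvtColor(sd,cv2.COLOR_BGR2HSV),(22,180,150),(32,255,255))[150:215,255:345];print((np.argwhere(m).mean(0)[::-1]+[255,150]))
```

```text
((0.5106439590454102, 0.27486008405685425), (0.30379247665405273, 0.26749005913734436), 1.5549144744873047)
[ 0.44494715 -0.09883129  0.14958813] 0.02111728539940671 [-0.39782932 -0.03271792 -0.36806061]
[[-0.996  0.091  0.006]
 [ 0.091  0.996 -0.003]
 [-0.006 -0.002 -1.   ]]
handle rear rel TCP [0.02099929 0.00045446 0.00337241]
[298.08333333 169.83333333]
```

Emit:
jog_arm(motion=[-0.08, 0.84, 0, 0, 0, 0, 1, -0.08, 0.84, 0, 0, 0, 0, 1, -0.08, 0.84, 0, 0, 0, 0, 1, -0.08, 0.84, 0, 0, 0, 0, 1, -0.08, 0.84, 0, 0, 0, 0, 1, -0.08, 0.84, 0, 0, 0, 0, 1, -0.08, 0.84, 0, 0, 0, 0, 1, -0.08, 0.84, 0, 0, 0, 0, 1, -0.08, 0.84, 0, 0, 0, 0, 1, -0.08, 0.84, 0, 0, 0, 0, 1, -0.08, 0.84, 0, 0, 0, 0, 1, -0.08, 0.84, 0, 0, 0, 0, 1])

```text
time: 20.8
position: [0.5174, 0.3005, 0.1452]
tool_rot: [0.045, 0.999, -0.001, -0.002]
ft_force: [0.3, -0.9, -0.1]
grip_width: 0.0211
grip_force: 12.0
```

Run:
```python
from h import *
o=robot.get_obs();print(o['position'],o['time']);np.savez("p4",a=o['position'],b=o['tool_rot'])
cv2.imwrite("pics/w4.png",robot.camera("wrist"))
```

```text
[0.51738476 0.30053371 0.14522048] 20.8
```

View pics/w4.png

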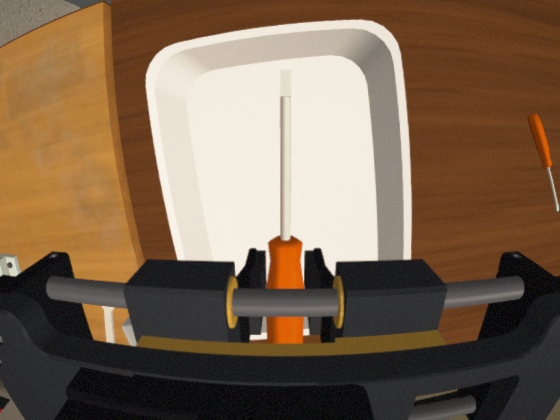

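The wrist view shows the driver centred over the tray and roughly aligned. The rim runs from column 167 to 411 at row 200, and the near floor edge is at row 65.

Run:
```python
from h import *
z=np.load("p4.npz");p=(z['a'],z['b']);R=Rn.from_quat(p[1]).as_matrix()
for k,c,h in[("rimL",(167,200),.04),("rimR",(411,200),.04),("rimL2",(154,120),.04),("rimR2",(407,120),.04),("rimnear",(270,27),.04),("floornear",(285,63),.006),("floorL",(198,200),.006),("floorR",(375,200),.006)]:
    X=onz("wrist",c,h,p);print(k,X.round(3),"tool mm",(R.T@(X-p[0])*1000).round())
```

```text
rimL [0.494 0.203 0.04 ] tool mm [ 15. -99. 105.]
rimR [0.512 0.409 0.04 ] tool mm [ 15. 108. 105.]
rimL2 [0.425 0.202 0.04 ] tool mm [  82. -107.  106.]
rimR2 [0.444 0.407 0.04 ] tool mm [ 82. 100. 105.]
rimnear [0.363 0.303 0.04 ] tool mm [154. -11. 106.]
floornear [0.388 0.313 0.006] tool mm [130.   1. 140.]
floorL [0.504 0.22  0.006] tool mm [  6. -81. 139.]
floorR [0.519 0.386 0.006] tool mm [  6.  85. 139.]
```

Emit:
jog_arm(motion=[0, 0, 0.8, 0, 0, 0, 1, 0, 0, 0.8, 0, 0, 0, 1, 0, 0, 0.8, 0, 0, 0, 1, 0, 0, 0.4, 0, 0, 0, 1, 0, 0, 0.2, 0, 0, 0, 1, 0, 0, 0.07, 0, 0, 0, 1, 0, 0, 0, 0, 0, 0, 1])

```text
time: 21.72
position: [0.519, 0.3001, 0.0254]
tool_rot: [0.045, 0.999, 0.0, 0.001]
ft_force: [0.4, 0.3, 0.9]
grip_width: 0.0207
grip_force: 12.0
```

Emit:
jog_arm(motion=[0, 0, 0.04, 0, 0, 0, 1, 0, 0, 0.03, 0, 0, 0, 1, 0, 0, 0.02, 0, 0, 0, 1])

```text
time: 22.1
position: [0.5185, 0.3, 0.0214]
tool_rot: [0.045, 0.999, 0.0, 0.0]
ft_force: [0.6, 0.4, -0.1]
grip_width: 0.0206
grip_force: 12.0
```

Emit:
jog_arm(motion=[0, 0, 0, 0, 0, 0, 0.6, 0, 0, 0, 0, 0, 0, 0.4, 0, 0, 0, 0, 0, 0, 0, 0, 0, 0, 0, 0, 0, 0, 0, 0, 0, 0, 0, 0, 0, 0, 0, 0, 0, 0, 0, 0])

```text
time: 22.85
position: [0.5184, 0.2999, 0.0212]
tool_rot: [0.045, 0.999, 0.0, 0.0]
ft_force: [-0.6, 0.2, -0.3]
grip_width: 0.0434
grip_force: 0.0
```

Emit:
jog_arm(motion=[0, 0, -0.2, 0, 0, 0, 0, 0, 0, -0.6, 0, 0, 0, 0, 0, 0, -0.8, 0, 0, 0, 0, 0, 0, -0.8, 0, 0, 0, 0, 0, 0, -0.8, 0, 0, 0, 0, 0, 0, 0, 0, 0, 0, 0, 0, 0, 0, 0, 0, 0, 0])

```text
time: 23.72
position: [0.5179, 0.2997, 0.149]
tool_rot: [0.045, 0.999, -0.0, -0.0]
ft_force: [-0.1, 0.0, -0.5]
grip_width: 0.0439
grip_force: 0.0
```

Run:
```python
from h import *
o=robot.get_obs();p=(o['position'],o['tool_rot']);print(o['position'],o['time'],o['grip_width'])
im=robot.camera("wrist");sd=robot.camera("side");sc=robot.camera("scene")
m=cv2.inRange(cv2.cvtColor(sd,cv2.COLOR_BGR2HSV),(22,180,150),(32,255,255))[150:215,255:345];print((np.argwhere(m).mean(0)[::-1]+[255,150]))
cv2.imwrite("pics/end.png",np.hstack([cv2.resize(im,(400,300)),cv2.resize(sc[150:315,170:390],(400,300))]))
```

```text
[0.51787441 0.29972813 0.1489936 ] 23.725 0.043864132878389916
[nan nan]<stdin>:4: RuntimeWarning: Mean of empty slice.
  ret = um.true_divide(
```

View pics/end.png

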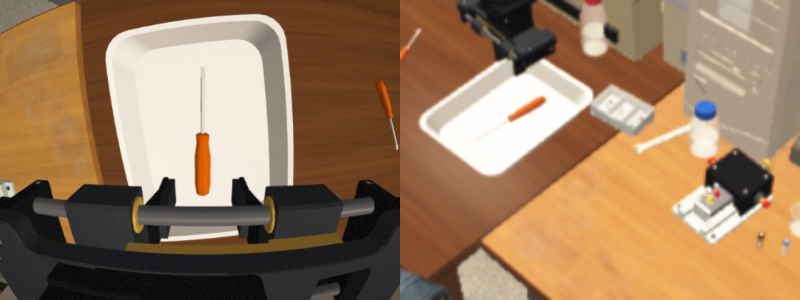

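The driver lies flat on the tray floor (handle around (203,165) on the left), the gripper is clear, and the cartridge is in the hood with the bottle and vials standing. The side camera's view of the cartridge is now blocked by the arm. It had not moved after I backed off.

```bash
python3 -c "
from rig import robot
print(robot.hand_in())"
```

```text
the job is handed in; nothing more can be done
None
```

The cartridge is seated against the stop screw, by feel with about 3 N on it; the screwdriver lies flat in the white tray, and the job is handed in (no verdict was returned).

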